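# Set and clamp the photometer carriage

### The arm

A 6-joint arm with a two-finger parallel gripper is mounted at the origin on a cart in front of the work surface, level with it; the furniture and walls round the work are solid. World frame = base frame: x ahead of the robot, y to its left, z up, the work surface at z = 0. Lengths are in mm, angles in degrees, forces in N, time in s.
With the tool pointing down it reaches from about 425 to 950 mm from the base axis. Payload 14.7 kg.
Tool frame: the origin (TCP) lies between the finger pads; the fingertips stand 8 mm ahead of it and the grasp point (between the pads) lies 11 mm behind it; y points along the fingers, x is the direction in which the jaws open and shut, and the axes are right-handed (so a half turn about y gives the same grasp; the last joint's range is limited). The gripper opens to 85 mm and grips with 20 to 120 N. Pads are 22 mm wide; open, the fingers measure 114 mm over their backs; the gripper's body (76 mm by 85 mm) begins 54 mm behind the grasp point. The pads swing forward as they close: fully open they stand 13 mm farther back than shut.
Start: joints at [-66.326, 27.513, 91.461, -0, 61.026, -2.67], TCP at [288.464, -582.478, 239.297] pointing down, gripper open.
Joint ranges: [-157.49, 157.49], [-46.99, 117.5], [13.45, 153.17], [-89.5, 269.5], [5.16, 153.95], [-167.48, 167.48]. Speed limits (degrees/s): [108.29, 108.29, 136.94, 172.46, 172.46, 172.46].

### API

Orientations are given as [roll, pitch, yaw] about the fixed x, y, z axes, in that order (R = Rz(yaw) Ry(pitch) Rx(roll)).
In Python, from workcell import readout, capture, job gives the robot as it stands. The module is installed in compiled form; this text tells all that it offers.
- The arm moves only by the tool apply_moves, never from a script. Its argument "targets" is a list of rows, each a list of 7 numbers: the turn, a rotation vector about the world's x, y, z in rad, then the shift along the world's x, y, z in m, then the gripper command: -1 is shut, 1 is fully open, values between are in proportion. In form: [[rx, ry, rz, x, y, z, jaw], ...]. A call has 1 to 8 rows; each row shifts and turns the commanded pose from where the row before left it; what a row does not reach is not made up. A row lasts 1/8 s, in which the tool goes at most 62.5 mm and 10.7 degrees, less where a joint would pass 70% of its speed; a pose out of reach is approached as far as the arm can. A call is refused whole if a number of a shift passes 0.0625 or a number of a turn 0.188, either way. A call with a gripper value outside its range is refused whole. The fingers move at their own pace and stop on an object; the grip force is fixed at half the most. Time passes only in rows, so rows that do not move let the fingers close. It gives the time, the measured TCP pose, the force and the opening at its end, in the units of the state.
- readout.get_obs(): the state, without advancing time (a new reading comes with each control period).
- capture(name): name is "scene" or "side" or "wrist"; returns a dict with "image" (480x640x3 uint8, red, green, blue), "mtx" (3x3 intrinsics, pixels), "dist_coeffs" ([k1, k2, p1, p2, k3] as OpenCV has them; the pictures are not rectified), "R" (3x3) and "t" (3): a world point X has camera coordinates R X + t. Camera axes: x right, y down, z forward; pixel columns grow to the right and rows downward; lengths in mm; the calibration is good to about 2 mm. A picture is of the moment at which its call begins. There is no depth.
- job.hand_in(): hands the job in, once; it reports no verdict.
The state is a dict: "time": time; "q": joint angles; "qvel": joint speeds; "joint_torque": joint torques, N m; "ee_pos": TCP position; "tcp_rot": TCP orientation; "wrist_force": force on the tool from outside, world axes, zero at the start; "wrist_torque": the same for the moment, N m; "gripper_width": finger opening in mm.
Only numpy, scipy, OpenCV 4.12 (cv2) and the standard library are available. Lean on these libraries where they do the work, as an engineer would, in place of code of your own. Each camera call takes 0.05 s, during which the arm holds its last target.

### The job

Slide the blue cuvette carriage along its rail until its white pointer points at the red marker on the scale, then turn the orange clamp knob clockwise until it is tight (its bar in line with the rail), so that the carriage is locked there. Leave the red marker where it is set and do not disturb the other things on the bench.

Things in the scene. Friction and masses are not known exactly. Their poses are not given: they have to be found in the camera images.
- rail: Fixed bench photometer rail, 400 mm long along its own y axis; origin under its middle on the worktop, z up. The aluminium beam is 36 mm wide in x, its top 42 mm high, with end stops to 50 mm at y = +-196. A white scale strip runs parallel to it at x = -66 mm (the robot's side), top 27 mm. A white lamp housing, 50x56 mm and 79 mm high, stands at x = +72, y = +166 mm, its lens reaching to y = +117.
- carriage (a joint): Position of the blue carriage along the rail's +y axis (m), 0 at the rail's middle, limits +-0.15. It slides with about 7 N of friction while the clamp is loose, and is held firmly when the clamp is tight.
- carriage_top (a point): Centre of the top face of the blue carriage, 78 mm high. The carriage is a 56 mm (x) by 70 mm (y) block, z 44 to 78 mm above the beam, with skirts down both sides of the beam; its flat end faces (normal to y) can be pushed with a fingertip above the beam. On its far side (rail x 27 to 89 mm) it carries a black cuvette holder, up to 74 mm high, 36 mm in y.
- pointer (a point): Tip of the carriage's white pointer tongue (12 mm wide, black line in the middle), 44 mm high, on the robot's side of the carriage, 55 mm from the rail's centre line, at the carriage's middle in rail y.
- marker_mid (a point): Middle of the inner edge, top, of the red marker, a block 12 mm wide along the rail, 24 mm in x and 44 mm high, riding on the scale strip just outside the pointer's tip. It is stiff and must stay where it is set; the pointer's line must lie within its width (same rail y as this point).
- marker (a joint): Position of the red marker along the rail's +y axis (m), same scale as joint carriage: the pointer is at the marker when the two are equal.
- clamp_knob (a joint): Turn of the orange T-bar clamp knob (rad), growing clockwise seen from above: 0 fully loose, bar across the rail (along rail x); it begins to bite at about 0.9; 1.5 is its hard stop, bar along the rail. Tight is above 1.2. Needs up to about 0.3 N m; stays where it is left.
- knob_grip (a point): Middle of the knob's bar, on its turning axis, above the middle of the carriage, 109 mm high. The bar is 64 mm long, 13 mm wide, 24 mm tall (z 97 to 121 mm); this point's x axis runs along the bar.
- amber_vial: Brown glass vial, 44 mm diameter, 76 mm high, standing behind the rail; bystander. Origin under its middle.
- meter: White and blue hand-held meter, 155x68x28 mm, lying on the right; bystander. Origin under its middle.
- pen: White marker pen with a blue cap, 128 mm long, 17 mm thick, lying at the front right; bystander. Origin under its middle.
- tweezers: Steel tweezers, 138 mm long, lying on the right; bystander. Origin under their middle.
- timer: White bench timer, 64x64x20 mm, lying at the front left; bystander. Origin under its middle.

How it is judged:
By the outcome, as a careful person would: the job done as asked, in the order asked, and still so for the second after the job is handed in, with the robot touching nothing.
It also fails if it takes over 56 s, if anything falls off the work surface, if the arm or the gripper's body presses on something with over 40 N, if the wrist force passes 120 N, or if a joint passes its speed limit or range.

## Working session

There is one attempt and no reset: what is moved stays moved. The work goes in short steps, Python scripts to look and compute and a tool call to move; the robot and the scene stay as the last step left them, time stands still between calls to the robot, and variables do not carry over. Pictures are saved under pics/ and viewed, and the job is handed in when it is done.

Besides the shell and the picture viewer there is one more tool, called after "Call:" by a JSON object that holds its "op" and its "data". apply_moves: Moves the arm, as the interface text tells. Its arguments: {"type":"object","properties":{"targets":{"type":"array","items":{"type":"array","items":{"type":"number"}}}},"required":["targets"]}

```bash
mkdir -p pics; cat > h.py <<'E'
import numpy as np,cv2,pickle
from workcell import readout,capture,job
def snap(n,f):
    c=capture(n); cv2.imwrite(f'pics/{f}.png',c['image'][:,:,::-1]); pickle.dump({k:np.array(v) for k,v in c.items()},open(f'pics/{f}.pkl','wb')); return c
def load(f): return pickle.load(open(f'pics/{f}.pkl','rb'))
def ray(c,uv):
    p=cv2.undistortPoints(np.array([[uv]],float),c['mtx'],c['dist_coeffs'])[0,0]
    R=c['R'];return -R.T@c['t'].ravel(), R.T@np.array([p[0],p[1],1])
def atz(c,uv,z):
    o,d=ray(c,uv);return o+d*(z-o[2])/d[2]
def proj(c,X):
    return cv2.projectPoints(np.array(X,float).reshape(-1,1,3),cv2.Rodrigues(c['R'])[0],c['t'].astype(float),c['mtx'],c['dist_coeffs'])[0][:,0]
E
python3 - <<'E'
from h import *
for n in ['scene','side']: 
    c=snap(n,n+'0'); print(n,c['mtx'],c['R'],c['t'])
print(readout.get_obs())
E
```

```text
scene [[454.09874154   0.         318.12416858]
 [  0.         454.09874154 240.6410768 ]
 [  0.           0.           1.        ]] [[ 0.69216008 -0.72174172 -0.00182022]
 [-0.30897045 -0.29402575 -0.90448113]
 [ 0.65226657  0.62660813 -0.42650975]] [-433.93167045  249.16497697 1085.28609114]
side [[616.09624039   0.         321.53100764]
 [  0.         616.09624039 242.57246447]
 [  0.           0.           1.        ]] [[ 0.99915459 -0.03958387 -0.01110015]
 [-0.0242138  -0.34843105 -0.93702161]
 [ 0.03322331  0.93649822 -0.34909496]] [-546.58390018   85.65367073 1681.5640512 ]
{'time': 0.1, 'q': array([-6.63239082e+01,  2.75476803e+01,  9.14897382e+01, -2.24389769e-03,
        6.10242063e+01, -2.67155921e+00]), 'qvel': array([-0.01272001, -0.07043201, -0.05804829,  0.07210676, -0.07511646,
        0.07462794]), 'joint_torque': array([ 2.44386043e-03, -9.52253366e+01, -4.31040359e+01,  3.64255698e-05,
        5.24081377e-03, -1.82198295e-05]), 'ee_pos': array([ 288.33340822, -582.16361423,  238.7230996 ]), 'tcp_rot': array([-8.99990873e+01,  6.16493305e-02, -6.36512604e+01]), 'wrist_force': array([-0.16182305, -0.13777556, -0.06763967]), 'wrist_torque': array([-0.02075816, -0.04350213, -0.00760374]), 'gripper_width': 85.43583137268}
```

View pics/scene0.png

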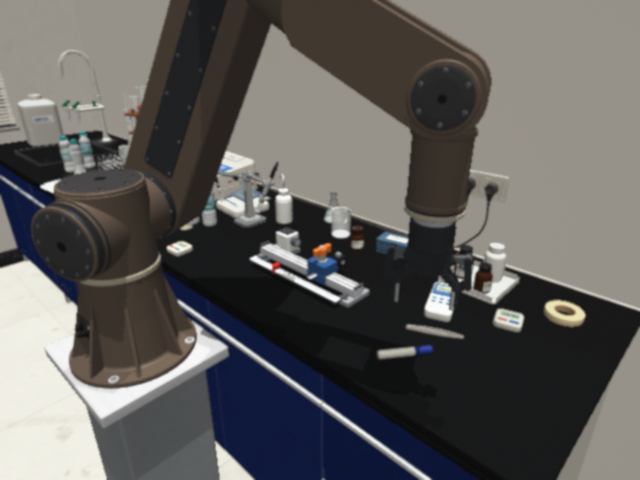

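View pics/side0.png

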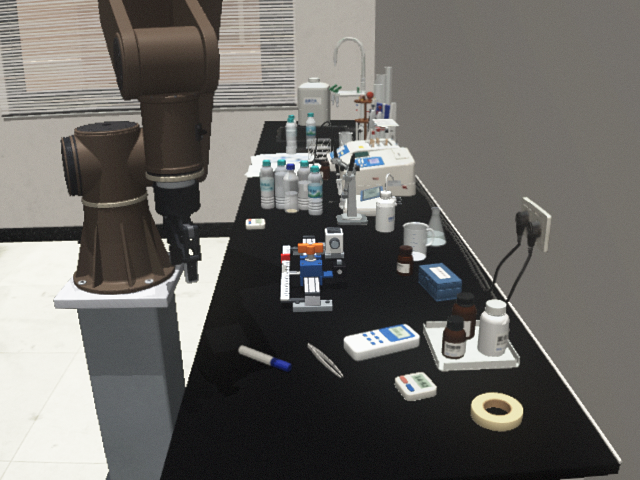

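The scene view shows the rail from about (250,258) to (367,297), with the carriage at (322,270) and the red marker at (276,266). In the side view the rail is near (310,280). I'll enlarge both to measure.

```bash
python3 - <<'E'
from h import *
a=cv2.imread('pics/scene0.png')[220:310,240:380]; cv2.imwrite('pics/z1.png',cv2.resize(a,None,fx=5.5,fy=5.5,interpolation=cv2.INTER_CUBIC))
a=cv2.imread('pics/side0.png')[215:320,265:365]; cv2.imwrite('pics/z2.png',cv2.resize(a,None,fx=5.5,fy=5.5,interpolation=cv2.INTER_CUBIC))
E
```

```text
(no output)
```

View pics/z1.png

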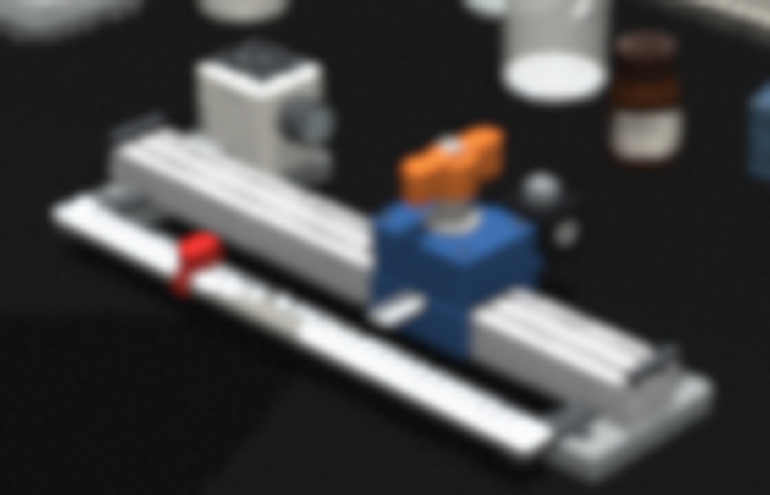

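View pics/z2.png

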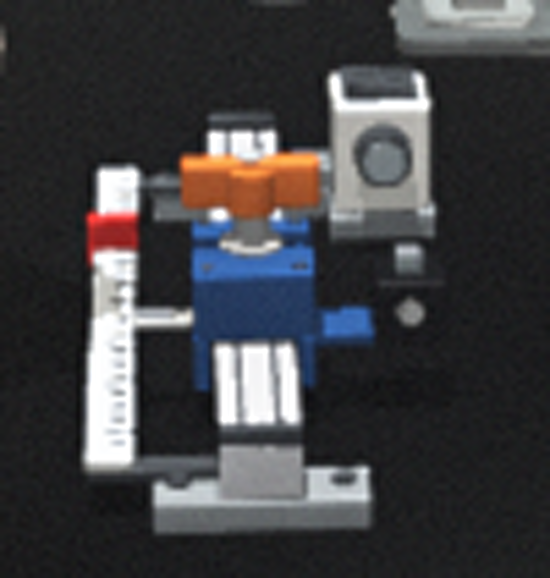

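```bash
cat > fit.py <<'E'
from h import *
from scipy.optimize import least_squares
S=lambda u,v:((u+.5)/5.5-.5+240,(v+.5)/5.5-.5+220)
D=lambda u,v:((u+.5)/5.5-.5+265,(v+.5)/5.5-.5+215)
s=load('scene0');d=load('side0')
# (cam,pix,local(x,y,z),which)
P=[(s,S(200,65),(47,194,79),0),(s,S(262,92),(47,138,79),0),(s,S(325,68),(97,138,79),0),
(s,S(452,145),(0,0,121),1),(s,S(467,268),(-28,-35,78),1),(s,S(538,232),(28,-35,78),1),
(s,S(372,316),(-55,5,44),1),
(d,D(330,107),(47,138,79),0),(d,D(430,107),(97,138,79),0),
(d,D(193,280),(-28,-35,78),1),(d,D(314,280),(28,-35,78),1),
(d,D(134,318),(-55,0,44),1),
(d,D(215,430),(-18,-196,50),0),(d,D(302,430),(18,-196,50),0),
(d,D(137,222),(-57,-6,44),2),(d,D(88,222),(-81,-6,44),2),
(s,S(222,242),(-57,-6,44),2)]
def W(p,l,k):
    x,y,th,q,m=p; l=np.array(l,float); l[1]+=[0,q,m][k]
    c,n=np.cos(th),np.sin(th); return np.array([x+c*l[0]-n*l[1],y+n*l[0]+c*l[1],l[2]])
if __name__=='__main__':
    f=lambda p:np.concatenate([proj(c,W(p,l,k))[0]-np.array(px) for c,px,l,k in P])
    o=least_squares(f,[550,0,0,0,50],loss='soft_l1',x_scale=[100,100,.1,100,100])
    print(o.x,np.degrees(o.x[2]));r=f(o.x).reshape(-1,2)
    for a,b in zip(P,r):print(a[2],a[3],b.round(2))
    p=o.x
    for l,k in [((0,0,109),1),((-55,0,44),1),((-57,0,44),2),((0,0,0),0)]: print(l,W(p,l,k))
    np.save('p.npy',p)
E
python3 fit.py
```

```text
[ 5.13922216e+02 -6.67325255e+01  2.14355467e-03 -5.75696596e+01
  7.01628810e+01] 0.12281663554249724
(47, 194, 79) 0 [ 0.29 -0.76]
(47, 138, 79) 0 [ 0.6 -0.8]
(97, 138, 79) 0 [ 0.3  -1.03]
(0, 0, 121) 1 [0.35 0.82]
(-28, -35, 78) 1 [-0.14 -0.74]
(28, -35, 78) 1 [ 0.22 -0.98]
(-55, 5, 44) 1 [ 0.31 -0.29]
(47, 138, 79) 0 [ 0.43 -0.97]
(97, 138, 79) 0 [-0.08 -1.4 ]
(-28, -35, 78) 1 [-0.59 -0.13]
(28, -35, 78) 1 [ 0.06 -0.72]
(-55, 0, 44) 1 [-0.27  0.32]
(-18, -196, 50) 0 [0.34 0.57]
(18, -196, 50) 0 [-0.05  0.14]
(-57, -6, 44) 2 [-1.19  0.2 ]
(-81, -6, 44) 2 [-1.08  0.42]
(-57, -6, 44) 2 [-0.46  0.06]
(0, 0, 109) [ 514.04561981 -124.30205286  109.        ]
(-55, 0, 44) [ 459.04574617 -124.41994828   44.        ]
(-57, 0, 44) [456.77194929   3.30801172  44.        ]
(0, 0, 0) [513.92221619 -66.73252553   0.        ]
```

Call:
{"op": "apply_moves", "data": {"targets": [[0,0,0.1676,0.0141,0.0286,0,1],[0,0,0.1676,0.0141,0.0286,0,1],[0,0,0.1676,0.0141,0.0286,0,1],[0,0,0.1676,0.0141,0.0286,0,1],[0,0,0.1676,0.0141,0.0286,0,1],[0,0,0.1676,0.0141,0.0286,0,1],[0,0,0.1676,0.0141,0.0286,0,1],[0,0,0.1676,0.0141,0.0286,0,1]]}}

```text
time: 1.1
ee_pos: [401.5, -352.6, 239.1]
tcp_rot: [-90.0, 0.0, 13.5]
wrist_force: [0.6, 0.3, -0.5]
gripper_width: 85.5
```

Call:
{"op": "apply_moves", "data": {"targets": [[0,0,0.1676,0.0141,0.0286,0,1],[0,0,0.1676,0.0141,0.0286,0,1],[0,0,0.1676,0.0141,0.0286,0,1],[0,0,0.1676,0.0141,0.0286,0,1],[0,0,0.1676,0.0141,0.0286,0,1],[0,0,0.1676,0.0141,0.0286,0,1],[0,0,0.1676,0.0141,0.0286,0,1],[0,0,0.1676,0.0141,0.0286,0,1]]}}

```text
time: 2.1
ee_pos: [514.3, -123.8, 239.1]
tcp_rot: [-90.0, -0.0, 90.3]
wrist_force: [1.0, -0.9, -0.5]
gripper_width: 85.4
```

```bash
python3 - <<'E'
from h import *
for n in ['wrist','side']: c=snap(n,n+'1')
o=readout.get_obs();print(o['time'],o['q'],o['ee_pos'],o['tcp_rot'])
c=load('wrist1');print(c['R'],-c['R'].T@c['t'].ravel())
E
```

```text
2.2 [-1.67060219e+01  1.79043236e+01  1.07259308e+02  3.68539255e-02
  5.48483373e+01 -1.07087844e+02] [ 514.85841766 -122.68895556  239.09592757] [-8.99974073e+01 -3.23169197e-02  9.03606002e+01]
[[-5.50477881e-03  9.99984847e-01  5.08095496e-05]
 [ 9.47148285e-01  5.19762320e-03  3.20753973e-01]
 [ 3.20748849e-01  1.81380385e-03 -9.47162545e-01]] [ 433.34895792 -124.13287166  373.55811604]
```

View pics/wrist1.png

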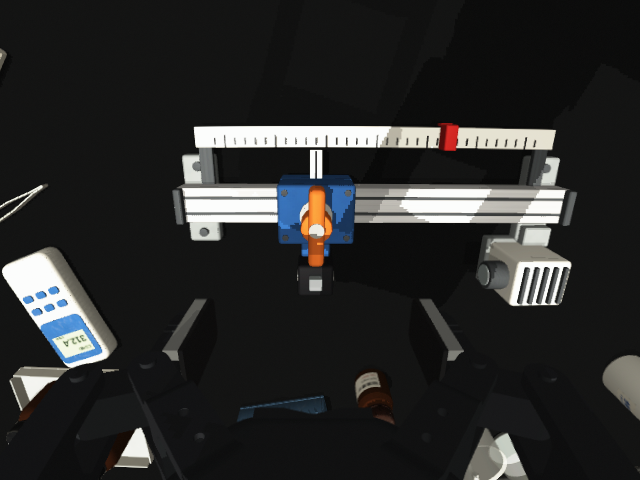

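The wrist view shows the whole rail: pointer near (316,155), marker near (449,137), knob bar near (316,225). Zooming in for a better reading.

```bash
python3 - <<'E'
from h import *
im=cv2.imread('pics/wrist1.png')
a=im[115:275,255:375]; b=im[115:165,425:475]
A=cv2.resize(a,None,fx=3.7,fy=3.7,interpolation=cv2.INTER_CUBIC);B=cv2.resize(b,None,fx=7,fy=7,interpolation=cv2.INTER_CUBIC)
o=np.zeros((592,800,3),np.uint8);o[:A.shape[0],:A.shape[1]]=A;o[:350,450:800]=B;cv2.imwrite('pics/z3.png',o)
c=load('wrist1');p=np.load('p.npy')
from fit import W
for l,k in [((0,0,121),1),((-55,0,44),1),((-57,0,44),2),((-57,6,44),2),((-57,-6,44),2),((-28,35,78),1),((-18,-196,50),0)]: print(l,proj(c,W(p,l,k))[0])
E
```

```text
(0, 0, 121) [311.79346923 226.40989635]
(-55, 0, 44) [312.12760647 145.70374932]
(-57, 0, 44) [447.25734998 144.66560042]
(-57, 6, 44) [453.49706367 144.75237978]
(-57, -6, 44) [441.00360705 144.58177701]
(-28, 35, 78) [352.24666411 180.80788781]
(-18, -196, 50) [168.32657916 185.77674421]
```

View pics/z3.png

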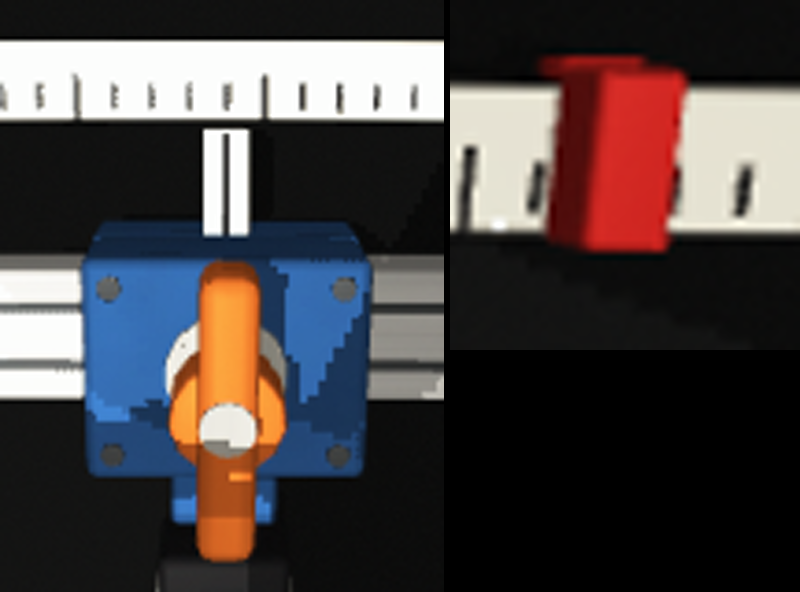

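```bash
python3 - <<'E'
from h import *
c=load('wrist1')
f=lambda u,v,z:atz(c,(u,v),z).round(1)
print('tip',f(315.7,149.8,44),'marker',f(449.6,149.9,44))
print('mk corners',f(425+135/7-.4,115+247/7-.4,44),f(425+218/7-.4,115+247/7-.4,44))
k=lambda u,v,z:f(255+u/3.7-.4,115+v/3.7-.4,z)
print('top corners',k(84,262,78),k(370,262,78),k(90,474,78),k(364,474,78))
print('knob cap',k(228,430,121),'bar ends',k(230,262,121),k(226,558,121))
print('rail beam',f(183,185,50),f(183,222,50),f(565,187,50),f(565,224,50))
E
```

```text
tip [ 462.8 -121.    44. ] marker [461.6   6.2  44. ]
mk corners [461.7   0.7  44. ] [461.5  12.1  44. ]
top corners [ 490.4 -154.6   78. ] [490.  -87.1  78. ] [ 543.7 -154.6   78. ] [543.4 -86.3  78. ]
knob cap [ 517.6 -120.8  121. ] bar ends [ 481.9 -120.8  121. ] [ 547. -121.  121.]
rail beam [ 495.6 -248.3   50. ] [ 532.8 -252.6   50. ] [494.5 124.2  50. ] [532.6 133.5  50. ]
```

Call:
{"op": "apply_moves", "data": {"targets": [[0,0,0,0,0,-0.033,1],[0,0,0,0,0,-0.033,1],[0,0,0,0,0,-0.033,1],[0,0,0,0,0,0,1],[0,0,0,0,0,0,1],[0,0,0,0,0,0,1]]}}

```text
time: 2.95
ee_pos: [514.8, -125.2, 141.6]
tcp_rot: [-90.1, 0.0, 90.0]
wrist_force: [-0.1, 0.1, 0.2]
gripper_width: 85.0
```

```bash
python3 - <<'E'
from h import *
for n in ['wrist','side','scene']: c=snap(n,n+'2')
o=readout.get_obs();print(o['time'],o['ee_pos'],o['tcp_rot'])
a=cv2.imread('pics/side2.png')[195:300,255:360]; b=cv2.imread('pics/scene2.png')[200:300,260:360]
A=cv2.resize(a,(400,400),interpolation=cv2.INTER_CUBIC);B=cv2.resize(b,(400,400),interpolation=cv2.INTER_CUBIC)
cv2.imwrite('pics/z4.png',np.hstack([A,B]))
E
```

```text
3.1 [ 514.52060496 -125.0238394   141.18886713] [-9.00805174e+01  2.57341845e-02  8.99834174e+01]
```

View pics/wrist2.png

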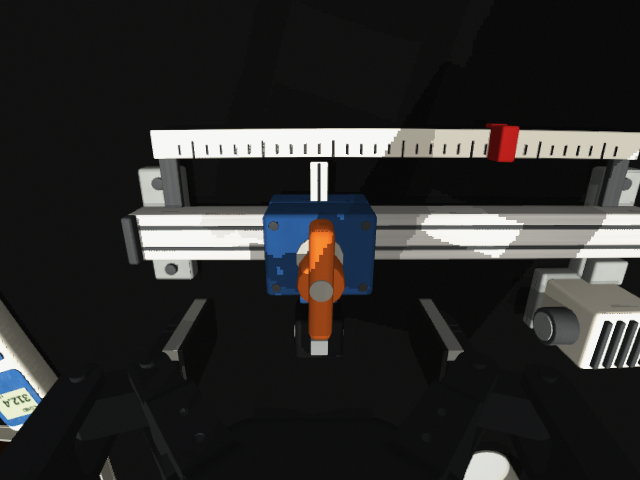

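View pics/z4.png

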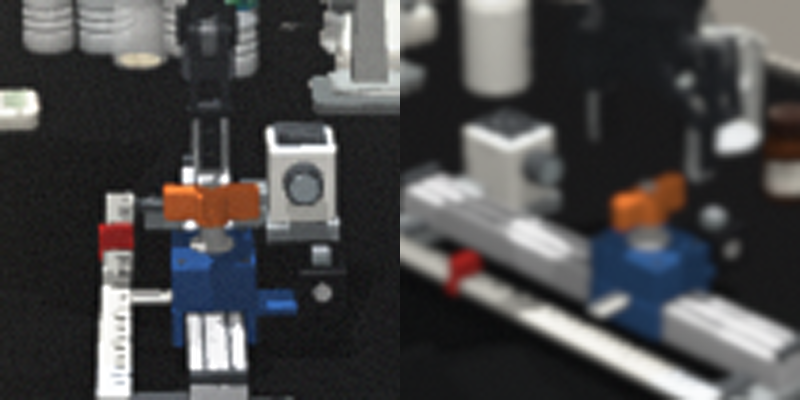

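```bash
python3 - <<'E'
from h import *
c=load('wrist2')
f=lambda u,v,z:atz(c,(u,v),z).round(1)
print('tip',f(319.3,162,44),'cap',f(320.5,291,121),'bar',f(321,222,121),f(320.5,340,121))
print('marker',f(495,161,44),f(514.5,161,44))
d=load('side2')
g=lambda u,v,z:atz(d,(u*105/400+255-.4,v*105/400+195-.4),z).round(1)
for u in (190,230): 
    o,r=ray(d,(u*105/400+255-.4,140*105/400+195-.4)); print('fing',o+r*(-170-o[1])/r[1])
for u in (163,258): 
    o,r=ray(d,(u*105/400+255-.4,205*105/400+195-.4)); print('bar',o+r*(-130-o[1])/r[1])
E
```

```text
tip [ 462.9 -120.6   44. ] cap [ 518.  -121.1  121. ] bar [ 481.3 -121.1  121. ] [ 547.7 -120.9  121. ]
marker [461.6  -1.3  44. ] [461.4  12.3  44. ]
fing [ 501.20454    -170.          170.43939476]
fing [ 526.42841001 -170.          169.80527893]
bar [ 482.84498649 -130.          111.72261921]
bar [ 545.10490606 -130.          110.09073319]
```

The fingers line up with the bar in x: 513.8 against 514.0 in the side view. Now I'll descend around the bar and grip it.

Call:
{"op": "apply_moves", "data": {"targets": [[0,0,0,0,0.001,-0.0145,1],[0,0,0,0,0.001,-0.0145,1],[0,0,0,0,0,-0.0145,1],[0,0,0,0,0,0,1],[0,0,0,0,0,0,0]]}}

```text
time: 3.72
ee_pos: [514.1, -122.9, 96.7]
tcp_rot: [-90.0, -0.0, 90.0]
wrist_force: [0.0, -0.3, 0.8]
gripper_width: 69.8
```

Call:
{"op": "apply_moves", "data": {"targets": [[0,0,0,0,0,0,-0.5],[0,0,0,0,0,0,-1],[0,0,0,0,0,0,-1],[0,0,0,0,0,0,-1],[0,0,0,0,0,0,-1],[0,0,0,0,0,0,-1]]}}

```text
time: 4.47
ee_pos: [514.3, -122.9, 97.3]
tcp_rot: [-90.0, 0.0, 90.0]
wrist_force: [-2.1, 1.1, 8.4]
gripper_width: 14.8
```

```bash
python3 - <<'E'
from h import *
c=snap('wrist','wrist3'); o=readout.get_obs();print({k:np.round(v,2) for k,v in o.items()})
E
```

```text
{'time': np.float64(4.53), 'q': array([-1.6730e+01,  2.9150e+01,  1.1459e+02,  1.0000e-02,  3.6230e+01,
       -1.0672e+02]), 'qvel': array([ 0.13, -0.04, -0.01,  0.04, -0.11,  0.04]), 'joint_torque': array([-5.700e-01, -7.810e+01, -2.676e+01, -2.400e-01, -7.100e-01,
       -1.000e-02]), 'ee_pos': array([ 514.23, -122.86,   97.32]), 'tcp_rot': array([-9.003e+01,  1.000e-02,  8.999e+01]), 'wrist_force': array([-0.69,  2.09,  9.5 ]), 'wrist_torque': array([ 0.32,  0.25, -0.04]), 'gripper_width': np.float64(14.83)}
```

View pics/wrist3.png

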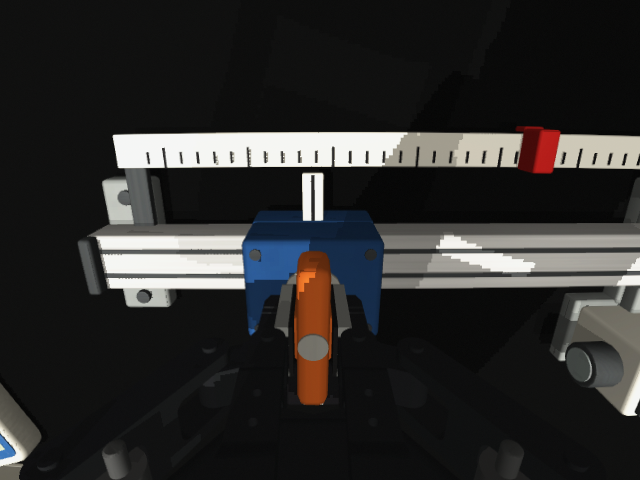

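The knob is gripped, with a width of 14.8 mm. The wrist view shows the pointer at (313,175) and the marker inner edge at about (541,172). Next I'll drag 120 mm in +y.

Call:
{"op": "apply_moves", "data": {"targets": [[0,0,0,0,0.008,0,-1],[0,0,0,0,0.016,0,-1],[0,0,0,0,0.02,0,-1],[0,0,0,0,0.02,0,-1],[0,0,0,0,0.02,0,-1],[0,0,0,0,0.018,0,-1],[0,0,0,0,0.012,0,-1],[0,0,0,0,0.006,0,-1]]}}

```text
time: 5.52
ee_pos: [514.0, -2.8, 97.3]
tcp_rot: [-90.0, 0.0, 90.0]
wrist_force: [-3.0, -7.6, 9.9]
gripper_width: 14.8
```

Call:
{"op": "apply_moves", "data": {"targets": [[0,0,0,0,0,0,-1],[0,0,0,0,0,0,-1],[0,0,0,0,0,0,-1]]}}

```text
time: 5.9
ee_pos: [514.0, -2.5, 97.3]
tcp_rot: [-90.0, -0.0, 90.0]
wrist_force: [-3.2, 5.9, 9.7]
gripper_width: 14.8
```

```bash
python3 - <<'E'
from h import *
c=snap('wrist','wrist4'); snap('side','side4');snap('scene','scene4');o=readout.get_obs();print({k:np.round(v,2) for k,v in o.items()})
im=cv2.imread('pics/wrist4.png')
cv2.imwrite('pics/z5.png',cv2.resize(im[110:260,230:430],None,fx=4,fy=4,interpolation=cv2.INTER_CUBIC))
E
```

```text
{'time': np.float64(6.05), 'q': array([-3.6700e+00,  2.8300e+01,  1.1647e+02,  4.0000e-02,  3.5220e+01,
       -9.3690e+01]), 'qvel': array([-0.04,  0.02, -0.13, -0.02,  0.04, -0.  ]), 'joint_torque': array([-2.780e+00, -7.539e+01, -2.671e+01, -1.080e+00, -1.240e+00,
        3.000e-02]), 'ee_pos': array([513.97,  -2.49,  97.3 ]), 'tcp_rot': array([-9.001e+01, -2.000e-02,  8.999e+01]), 'wrist_force': array([-2.81,  5.55, 10.14]), 'wrist_torque': array([ 0.89,  0.45, -0.03]), 'gripper_width': np.float64(14.71)}
```

View pics/z5.png

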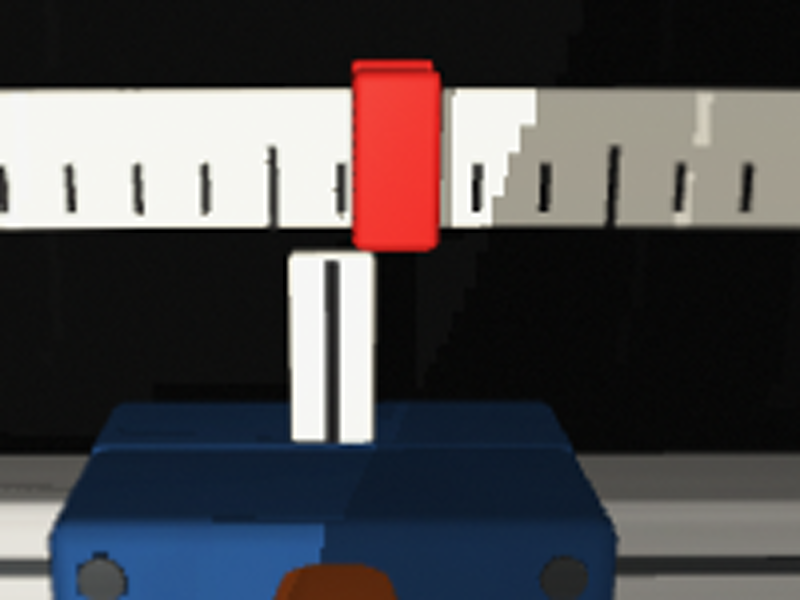

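The line is at u=332 and the marker's inner edge spans 354–438, centre 396. At about 7.1 px/mm that leaves 9 mm to go.

Call:
{"op": "apply_moves", "data": {"targets": [[0,0,0,0,0.003,0,-1],[0,0,0,0,0.003,0,-1],[0,0,0,0,0.003,0,-1],[0,0,0,0,0,0,-1],[0,0,0,0,0,0,-1],[0,0,0,0,0,0,-1]]}}

```text
time: 6.8
ee_pos: [513.9, 5.9, 97.3]
tcp_rot: [-90.0, 0.0, 90.0]
wrist_force: [-3.3, -2.7, 10.1]
gripper_width: 15.2
```

```bash
python3 - <<'E'
from h import *
c=snap('wrist','wrist5'); o=readout.get_obs();print({k:np.round(o[k],2) for k in ['time','ee_pos','wrist_force','wrist_torque','gripper_width']})
im=cv2.imread('pics/wrist5.png')
cv2.imwrite('pics/z6.png',cv2.resize(im[110:260,230:430],None,fx=4,fy=4,interpolation=cv2.INTER_CUBIC))
E
```

```text
{'time': np.float64(6.85), 'ee_pos': array([513.99,   5.91,  97.31]), 'wrist_force': array([-3.6 , -2.3 ,  9.92]), 'wrist_torque': array([-0.42,  0.58,  0.  ]), 'gripper_width': np.float64(14.83)}
```

View pics/z6.png

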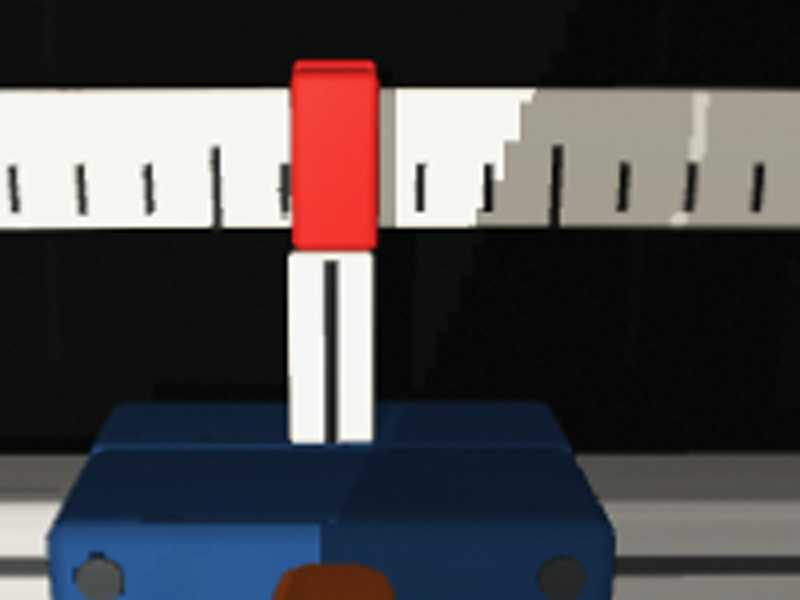

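The pointer spans 288–374 and the marker 291–377, so the error is about 0.5 mm. Now I'll turn clockwise (−z), in stages.

Call:
{"op": "apply_moves", "data": {"targets": [[0,0,-0.1,0,0,0,-1],[0,0,-0.1,0,0,0,-1],[0,0,-0.1,0,0,0,-1],[0,0,-0.1,0,0,0,-1],[0,0,-0.1,0,0,0,-1],[0,0,-0.1,0,0,0,-1],[0,0,-0.1,0,0,0,-1],[0,0,0,0,0,0,-1]]}}

```text
time: 7.85
ee_pos: [514.3, 6.6, 97.3]
tcp_rot: [-90.0, -0.0, 49.8]
wrist_force: [-2.6, 7.0, 9.1]
gripper_width: 14.9
```

```bash
python3 - <<'E'
from h import *
c=snap('wrist','wrist6'); o=readout.get_obs();print({k:np.round(o[k],2) for k in ['time','ee_pos','tcp_rot','wrist_force','wrist_torque','gripper_width']})
E
```

```text
{'time': np.float64(7.9), 'ee_pos': array([514.3 ,   6.6 ,  97.32]), 'tcp_rot': array([-9.001e+01, -5.000e-02,  4.985e+01]), 'wrist_force': array([-1.98,  6.68,  8.23]), 'wrist_torque': array([ 1.16,  0.23, -0.04]), 'gripper_width': np.float64(15.33)}
```

View pics/wrist6.png

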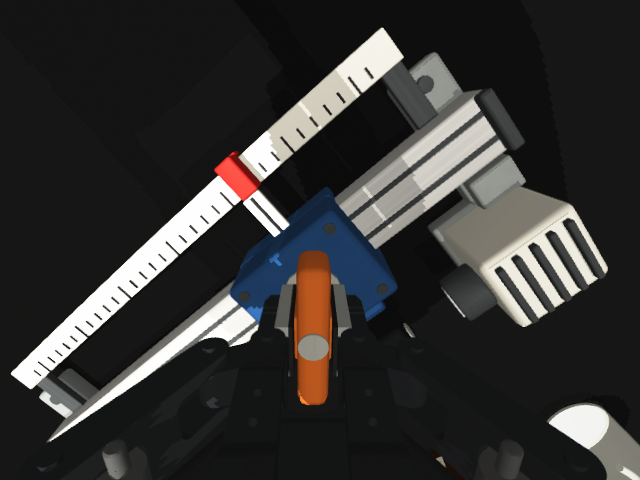

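The turn is on course, the bar is following, and the pointer still meets the marker at about (250,195). Continuing.

Call:
{"op": "apply_moves", "data": {"targets": [[0,0,-0.1,0,0,0,-1],[0,0,-0.1,0,0,0,-1],[0,0,-0.1,0,0,0,-1],[0,0,-0.1,0,0,0,-1],[0,0,-0.1,0,0,0,-1],[0,0,-0.1,0,0,0,-1],[0,0,-0.1,0,0,0,-1],[0,0,0,0,0,0,-1]]}}

```text
time: 8.9
ee_pos: [515.2, 6.8, 97.5]
tcp_rot: [-90.0, -0.1, 9.7]
wrist_force: [3.0, 10.6, 7.1]
gripper_width: 15.1
```

```bash
python3 - <<'E'
from h import *
c=snap('wrist','wrist7'); o=readout.get_obs();print({k:np.round(o[k],2) for k in ['time','q','ee_pos','tcp_rot','wrist_force','wrist_torque','gripper_width']})
E
```

```text
{'time': np.float64(8.95), 'q': array([-2.6400e+00,  2.8310e+01,  1.1641e+02,  8.0000e-02,  3.5150e+01,
       -1.2450e+01]), 'ee_pos': array([515.14,   6.86,  97.48]), 'tcp_rot': array([-89.98,  -0.14,   9.74]), 'wrist_force': array([ 1.9 , 11.14,  7.59]), 'wrist_torque': array([ 1.77, -0.39,  0.08]), 'gripper_width': np.float64(14.8)}
```

View pics/wrist7.png

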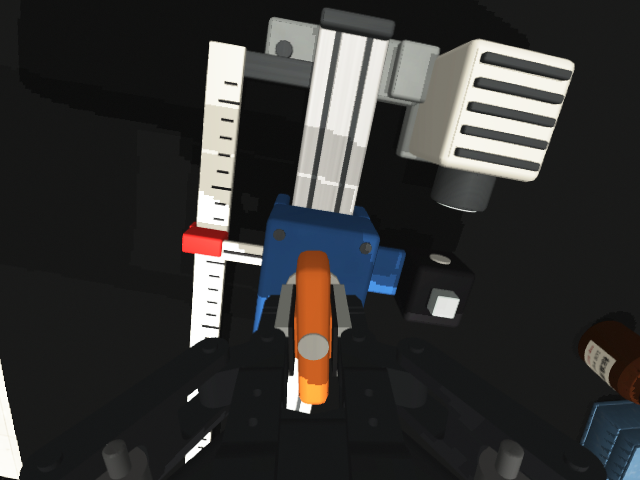

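Call:
{"op": "apply_moves", "data": {"targets": [[0,0,-0.05,0,0,0,-1],[0,0,-0.05,0,0,0,-1],[0,0,0,0,0,0,-1],[0,0,0,0,0,0,-1]]}}

```text
time: 9.45
ee_pos: [515.3, 6.8, 97.5]
tcp_rot: [-90.0, -0.2, 4.0]
wrist_force: [2.3, 11.5, 7.4]
gripper_width: 14.6
```

```bash
python3 - <<'E'
from h import *
c=snap('wrist','wrist8'); o=readout.get_obs();print({k:np.round(o[k],2) for k in ['time','q','ee_pos','tcp_rot','wrist_force','wrist_torque','gripper_width']})
im=cv2.imread('pics/wrist8.png')
cv2.imwrite('pics/z8.png',cv2.resize(im[180:330,170:370],None,fx=4,fy=4,interpolation=cv2.INTER_CUBIC))
E
```

```text
{'time': np.float64(9.5), 'q': array([-2.640e+00,  2.831e+01,  1.164e+02,  9.000e-02,  3.514e+01,
       -6.750e+00]), 'ee_pos': array([515.32,   6.87,  97.52]), 'tcp_rot': array([-89.97,  -0.15,   4.03]), 'wrist_force': array([ 2.56, 11.49,  7.11]), 'wrist_torque': array([ 1.87, -0.46,  0.1 ]), 'gripper_width': np.float64(14.97)}
```

View pics/z8.png

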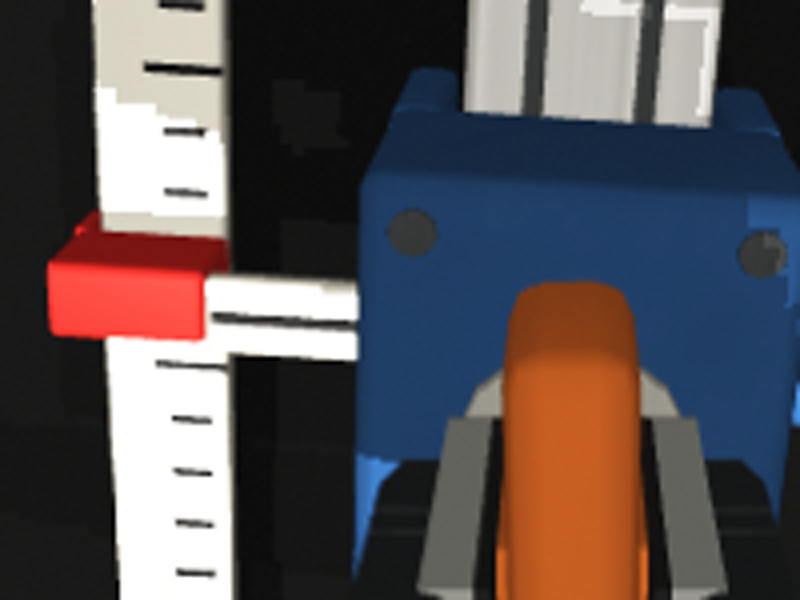

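```bash
python3 - <<'E'
from h import *
c=load('wrist8');k=lambda u,v:atz(c,((u+.5)/4-.5+170,(v+.5)/4-.5+180),44).round(1)
for n,u,v in [('mk +y inner',210,268),('mk -y inner',205,338),('mk -y outer',50,332),('mk +y outer',52,262),('tip +y',210,275),('tip -y',210,352),('line',215,317)]: print(n,k(u,v))
c=load('wrist5');k=lambda u,v:atz(c,((u+.5)/4-.5+230,(v+.5)/4-.5+110),44).round(1)
print(k(291,250),k(377,250),k(331,255))
E
```

```text
mk +y inner [463.2  13.4  44. ]
mk -y inner [462.3   2.   44. ]
mk -y outer [438.8   1.3  44. ]
mk +y outer [439.8  12.7  44. ]
tip +y [463.2  12.3  44. ]
tip -y [ 4.63e+02 -2.00e-01  4.40e+01]
line [463.9   5.6  44. ]
[461.8   0.5  44. ] [461.8  12.2  44. ] [462.5   5.9  44. ]
```

The pointer line is at y≈5.8 and the marker centre at 7.7, so it is about 2 mm off centre but inside the ±6 mm width. The knob turned 1.5 rad. Releasing and retreating to verify.

Call:
{"op": "apply_moves", "data": {"targets": [[0,0,0,0,0,0,0],[0,0,0,0,0,0,0],[0,0,0,0,0,0,0],[0,0,0,0,0,0,0],[0,0,0,0,0,0.03,0],[0,0,0,0,0,0.04,0],[0,0,0,0,0,0.05,0],[0,0,0,0,0,0.02,0]]}}

```text
time: 10.5
ee_pos: [515.0, 6.1, 239.5]
tcp_rot: [-90.0, -0.2, 4.0]
wrist_force: [-0.1, -0.2, -0.3]
gripper_width: 42.6
```

Call:
{"op": "apply_moves", "data": {"targets": [[0,0,0.15,0,0,0,0],[0,0,0.15,0,0,0,0],[0,0,0.15,0,0,0,0],[0,0,0.15,0,0,0,0],[0,0,0.15,0,0,0,0],[0,0,0.15,0,0,0,0],[0,0,0.15,0,0,0,0],[0,0,0.15,0,0,0,0]]}}

```text
time: 11.5
ee_pos: [513.9, 6.1, 236.7]
tcp_rot: [-90.0, 0.0, 73.1]
wrist_force: [0.9, 0.5, 0.6]
gripper_width: 42.8
```

Call:
{"op": "apply_moves", "data": {"targets": [[0,0,0.15,0,0,0,0],[0,0,0.15,0,0,0,0],[0,0,0,0,0,0,0],[0,0,0,0,0,0,0]]}}

```text
time: 12.0
ee_pos: [514.0, 6.1, 236.8]
tcp_rot: [-90.0, 0.0, 89.8]
wrist_force: [-0.1, -0.4, 0.7]
gripper_width: 42.8
```

```bash
python3 - <<'E'
from h import *
for n in ['wrist','side','scene']: snap(n,n+'9')
o=readout.get_obs();print({k:np.round(o[k],2) for k in ['time','ee_pos','tcp_rot','wrist_force','gripper_width']})
im=cv2.imread('pics/wrist9.png')
cv2.imwrite('pics/z9.png',cv2.resize(im[110:270,220:420],None,fx=3.75,fy=3.75,interpolation=cv2.INTER_CUBIC))
E
```

```text
{'time': np.float64(12.15), 'ee_pos': array([514.05,   6.11, 236.78]), 'tcp_rot': array([-90.  ,   0.  ,  89.89]), 'wrist_force': array([-0.56, -0.13, -0.74]), 'gripper_width': np.float64(42.62)}
```

View pics/z9.png

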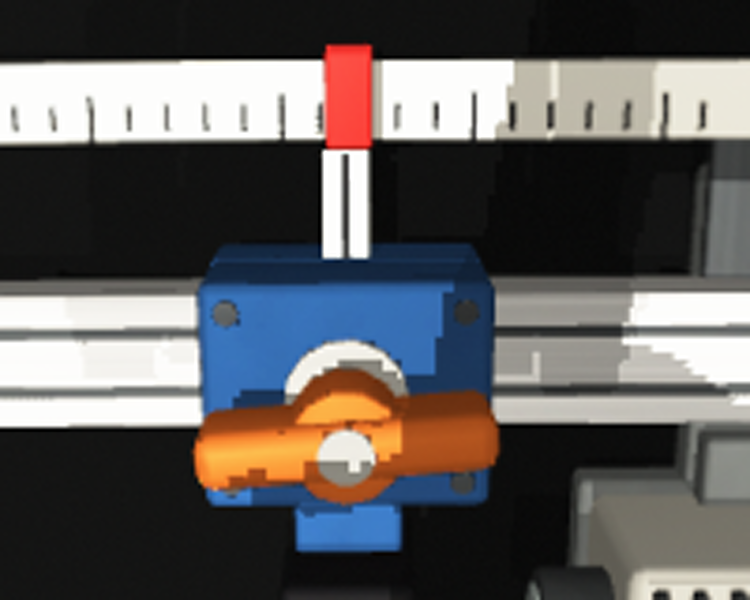

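View pics/side9.png

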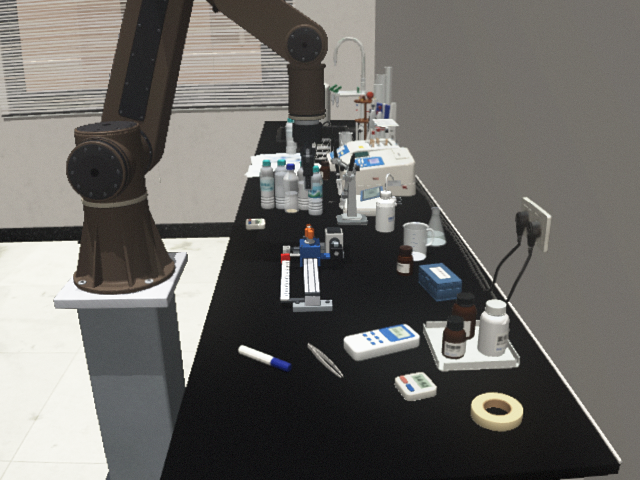

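The pointer spans 323–370 and the marker 325–372, which is about 0.5 mm off. The bar lies along the rail, tilted about 4°, which is the 1.5 rad stop. The marker still sits by the same scale tick, the bystanders look unmoved, and the gripper is clear.

```bash
python3 -c "
from workcell import job;print(job.hand_in())"
```

```text
the job is handed in; nothing more can be done
None
```

I slid the carriage about 129 mm along the rail to the red marker, holding it by its clamp knob. I then turned the knob about 1.5 rad clockwise to its stop in the same grip, let go, backed off and handed the job in at about 12 s.

**Last checks:**
- **Pointer:** the final straight-on wrist view shows it within about 0.5 mm of the marker's centre. A slanted view taken while I was still gripping had suggested about 2 mm. Both are inside the marker's ±6 mm width.
- **Knob:** its bar lies along the rail, about 4° off as expected at the 1.5 rad stop.
- **Marker:** it sits by the same scale tick as before.
- **Bystanders:** they look undisturbed in the side view. I checked this by eye only.
- **Gripper:** it was clear of everything, with wrist force near zero.

I did not push the carriage to test the lock; that it holds rests on the knob angle alone.

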